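# Turn the reagent carousel to its blue bay and load the bottle

## Task

Turn the reagent carousel by its knob until the blue bay is centred in the open window of the clear cover, at the black arrow. Then take the amber bottle with the blue cap and stand it upright in the blue bay - set it down, do not drop it - leaving the blue bay in the window. Leave the white bottle with the green cap on the bench where it is.

Things in the scene. Friction and masses are not known exactly. Their poses are not given: they have to be found in the camera images.
- carousel (a joint): turning angle of the carousel's tray about the vertical, rad; grows counter-clockwise seen from above. 0 (or any whole turn) = blue bay exactly at the middle of the window. Starts anywhere from 0.8 to 5.5; turns both ways over more than a turn, has no detents and stays where it is left (friction 0.15 N m).
- knob_grip (a point): grip point of the knob on the carousel's axis, 175 mm above the bench. Knob: white upright bar 50 mm long, 14 mm wide, from 152 mm (black collar, 66 mm across) to 188 mm above the bench, free above the cover. The point's x axis runs along the bar and turns with it; the bar's blue end, at -x, points to the blue bay.
- blue_bay (a point): middle of the blue bay's floor, 105 mm from the axis, 30 mm above the bench; turns with the tray (300 mm across; six 60 degree bays: blue, yellow, red, three white, two of these with bottles clipped in). Radial walls 4 mm thick rise 22 mm, the rim 14 mm above the floor. A 60 mm bottle has about 12 mm of play to the rim, 20 mm to either wall.
- load_point (a point): fixed point at the middle of the window, 105 mm from the carousel's axis, at bay floor height (30 mm above the bench), on the side of the black arrow on the base. Its -x axis points from the carousel's axis out through the window.
- carousel_base: fixed part of the carousel; origin on its axis, at bench height. White base 344 mm across, 20 mm high. Clear fixed cover 336 mm across, at 136 to 144 mm above the bench (pillar caps included), with a 110 degree window towards its -x, open from above and outside, and a round hole of 84 mm for the knob; three pillars, none in the window.
- amber_mid (a point): centre of the amber bottle with the blue cap, half-way up, 49 mm above its underside; z up along the bottle. Body 60 mm across; screw cap 40 mm across, from 76 to 98 mm above the underside; 98 mm high in all; 0.13 to 0.25 kg. Starts upright on the bench, to the right of the carousel.
- green_mid (a point): centre (46 mm above its underside) of the loose white bottle with green cap, 48 mm across, 93 mm high, standing on the bench near the amber one; leave it alone.

How it is judged (in metres and radians):
On the way:
1. the blue bay stands still in the middle of the window (within 20 mm, about 11 degrees) while the amber bottle is still away from the carousel (horizontal distance between blue_bay and load_point below 0.02 m and velocity of joint carousel between -0.1 and 0.1 rad/s and horizontal distance between amber_mid and knob_grip above 0.18 m), for 0.2 s.
At the end, for the whole second after the job is handed in: The blue bay is within 20 mm of the middle of the window and the amber bottle stands upright (within 0.1 rad) on the floor of the blue bay, its centre within 32 mm of the bay's middle; bottle and carousel are at rest (horizontal distance between blue_bay and load_point below 0.02 m and horizontal distance between amber_mid and blue_bay below 0.032 m and z of amber_mid in the frame of blue_bay between 0.044 and 0.054 m and angle between amber_mid's own z axis and vertical below 0.1 rad and velocity of joint carousel between -0.05 and 0.05 rad/s and linear speed of amber_bottle below 0.02 m/s); the robot touches nothing.
It fails at once if the amber bottle is dropped (falls free faster than 0.7 m/s, about 25 mm) or thrown (linear speed of amber_bottle above 0.7 m/s and contact force between amber_bottle and the fingers below 0.1 N).
It fails at once if the amber bottle is knocked over (angle between amber_mid's own z axis and vertical above 0.9 rad).
It fails at once if the loose green-capped bottle is moved more than 40 mm or tipped (distance of green_mid from where it was at the start of the episode above 0.04 m or angle between green_mid's own z axis and vertical above 0.5 rad).
It also fails if it takes over 72 s, if anything falls off the work surface, if the arm or the gripper's body presses on something with over 40 N, if the wrist force passes 120 N, or if a joint passes its speed limit or range.

## Robot

A 6-joint arm with a two-finger parallel gripper is mounted at the origin on a cart in front of the work surface, level with it; the furniture and walls round the work are solid. World frame = base frame: x ahead of the robot, y to its left, z up, the work surface at z = 0. Lengths are in mm, angles in rad, forces in N, time in s.
With the tool pointing down it reaches from about 225 to 875 mm from the base axis. Payload 3.4 kg.
Tool frame: the origin (TCP) lies midway between the tips of the shut fingers; the grasp point (between the pads) lies 19 mm behind it (env.hold_point_z is the distance from the TCP to the grasp point, in mm); z points along the fingers, y is the line along which they close (so a half turn about z gives the same grasp; the last joint's range is limited). The gripper opens to 85 mm and grips with 20 to 120 N. Pads are 22 mm wide; open, the fingers measure 114 mm over their backs; the gripper's body (76 mm by 85 mm) begins 54 mm behind the grasp point. The pads swing forward as they close: fully open they stand 13 mm farther back than shut.
Start: joints at [1.007, 0.276, 1.505, -0, 1.361, -0.121], TCP at [246.392, 519.571, 231.328] pointing down, gripper open.
Joint ranges: [-2.89, 2.89], [-0.75, 2.08], [0.22, 2.7], [-1.18, 4.32], [0.11, 2.71], [-2.7, 2.7]. Speed limits (rad/s): [2.57, 2.57, 3.14, 3.14, 3.14, 3.14].

## Interface

Orientations are given as a unit quaternion [x, y, z, w].
In Python, from station import env, capture, order, search_frame, trace, spot_point gives the robot as it stands.
- The arm moves only by the tool play_rows, never from a script. Its argument "series" is a list of rows, each an object with "delta_pos": the shift along the tool's x, y, z in m, a list of three; "twist": the turn about the tool's z in rad. A call has 1 to 5 rows; each row is the pose to reach, as a shift and turn from the pose commanded when the call began, along the tool's axes at that moment; what a row does not reach only later rows make up. A row lasts 1/12 s, in which the tool goes at most 41.7 mm and 7.16 degrees, less where a joint would pass 70% of its speed; a pose out of reach is approached as far as the arm can. A call with a gripper value outside its range is refused whole. "jaw" is the finger opening in m, from 0 to 0.0854, set as the call begins (left out, the last holds). The fingers move at their own pace and stop on an object; "grip_force" is the grip in N (left out, the last holds). Time passes only in rows, so rows that repeat a pose let the fingers close. It gives the time, the measured TCP pose, the force, the opening and the grip force at its end, in the units of the state.
- env.observe(): the state, without advancing time (a new reading comes with each control period).
- capture(name): name is "scene" or "top" or "wrist"; returns a dict with "frame" (420x560x3 uint8, red, green, blue), "fx", "fy", "cx", "cy" (pixels), "rvec" (rotation vector, rad) and "tvec" (3), from world to camera coordinates, as OpenCV has them. Camera axes: x right, y down, z forward; pixel columns grow to the right and rows downward; lengths in mm; the calibration is good to about 2 mm. A picture is of the moment at which its call begins. There is no depth.
- order.job_done(): hands the job in; it is judged then, once.
Trained networks look in the newest picture that a camera, given by its name, has taken for a name from the list of things; names that differ only in an ending like _2 or _b are one class to them, and where a whole thing is asked for, a point or a joint stands for the part that bears it (a point fixed in the world has none). Each returns a list of dicts, best first, with "confidence" (0 to 1); they miss things now and then, are a little off and sometimes report something else, mostly with a low value. They report only what shows in the picture. A call takes as long as a camera call.
- search_frame(query, camera): "position" ([column, row] in pixels, amid what is visible of it).
- trace(query, camera): "region" (420x560 bool, what is visible of it) and "position" ([column, row] in pixels, amid what is visible of it).
- spot_point(query, camera): "position" ([column, row] in pixels: a listed point, or the origin of a listed thing).
The state is a dict: "t": time; "joints": joint angles; "dq": joint speeds; "joint_efforts": joint torques, N m; "position": TCP position; "ee_rot": TCP orientation; "contact_force": force on the tool from outside, world axes, zero at the start; "ft_torque": the same for the moment, N m; "opening": finger opening in mm; "finger_force": force on a finger pad.
Only numpy, scipy, OpenCV 4.12 (cv2) and the standard library are available. Lean on these libraries where they do the work, as an engineer would, in place of code of your own. Each camera call takes 0.05 s, during which the arm holds its last target. There are 200 camera calls.

## Working session

There is one attempt and no reset: what is moved stays moved. The work goes in short steps, Python scripts to look and compute and a tool call to move; the robot and the scene stay as the last step left them, time stands still between calls to the robot, and variables do not carry over. Pictures are saved under pics/ and viewed, at most 10 in all, crops included, and the job is handed in when it is done.

Besides the shell and the picture viewer there is one more tool, called after "Request:" as name(argument=value, ...) on one line, values as JSON. play_rows: Moves the arm, as the interface text tells. Its arguments: {"type":"object","properties":{"series":{"type":"array"},"jaw":{"type":"number"},"grip_force":{"type":"number"}},"required":["series"]}

```bash
ls; mkdir -p pics; cat > h.py <<'E'
import numpy as np, cv2
from station import env, capture, order, search_frame, trace, spot_point
from scipy.spatial.transform import Rotation as R
def ray(c,px):
    Rm=cv2.Rodrigues(np.array(c["rvec"],float))[0]; t=np.array(c["tvec"],float).ravel()
    d=Rm.T@np.array([(px[0]-c["cx"])/c["fx"],(px[1]-c["cy"])/c["fy"],1]); return -Rm.T@t,d
def atz(c,px,z):
    o,d=ray(c,px); return (o+d*(z-o[2])/d[2])
def save(c,n): cv2.imwrite("pics/"+n+".png",c["frame"][:,:,::-1])
E
python3 - <<'E'
from h import *
Z=dict(knob_grip=175,blue_bay=30,load_point=30,carousel_base=0,amber_mid=49,green_mid=46)
cs={}
for n in("scene","top"):
    c=capture(n); save(c,n+"0"); cs[n]=c
    print(n,ray(c,(280,210))[0].round())
    for q in Z:
        for r in spot_point(q,n)[:2]: print(q,np.round(r["position"],1),round(r["confidence"],2),atz(c,r["position"],Z[q]).round(1))
s=env.observe();print(s["t"],s["position"],s["ee_rot"],R.from_quat(s["ee_rot"]).as_matrix().round(3).tolist(), env.hold_point_z)
E
```

```text
pics
scene [-201. -466. 1072.]
knob_grip [194.9 129.9] 0.55 [634.1 168.6 175. ]
blue_bay [171.2 159.4] 0.78 [626.4 262.   30. ]
load_point [191.1 199.3] 0.91 [522.3 126.3  30. ]
carousel_base [202.  174.7] 0.67 [639.  167.3   0. ]
amber_mid [377.2 260.7] 0.74 [ 551.4 -393.9   49. ]
green_mid [305.7 269.1] 0.8 [ 450.2 -248.3   46. ]
top [ 439. -112. 1573.]
knob_grip [171.  183.4] 0.9 [627.6 165.3 175. ]
load_point [193.9 221.4] 0.72 [530.1 126.1  30. ]
carousel_base [180.2 185.2] 0.68 [644.8 171.6   0. ]
amber_mid [366.1 206. ] 0.75 [ 562.4 -391.3   49. ]
green_mid [318.5 243.7] 0.69 [ 453.7 -245.7   46. ]
0.7 [246.38584287 519.57960518 231.34153514] [2.19582243e-01 9.75593991e-01 4.76599735e-05 2.26469237e-05] [[-0.904, 0.428, 0.0], [0.428, 0.904, 0.0], [-0.0, 0.0, -1.0]] 18.700000000000003
```

```bash
python3 -c "
import cv2
a=cv2.imread('pics/top0.png')[100:320,80:440];b=cv2.imread('pics/scene0.png')[60:340,90:450]
cv2.imwrite('pics/a.png',cv2.resize(a[20:200,0:200],None,fx=3,fy=3,interpolation=2))
cv2.imwrite('pics/b.png',cv2.resize(b,None,fx=2,fy=2,interpolation=2))"
```

```text
(no output)
```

View pics/a.png

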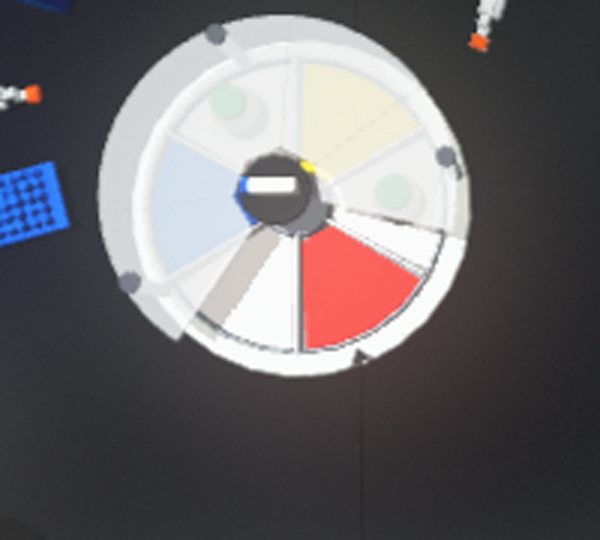

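View pics/b.png

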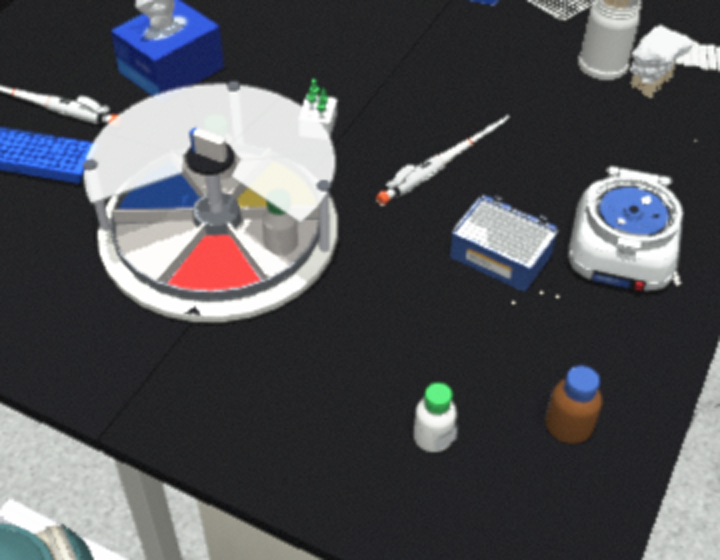

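The top view (crop) shows the red bay at the arrow (px 200,239) and the blue bay at the left (px 145,190). The bar lies along world y with its blue end at +y, so the tray needs about +111° counter-clockwise. I'm moving above the knob now.

Request:
play_rows(series=[{"delta_pos":[-0.035,-0.011,-0.005],"twist":0},{"delta_pos":[-0.07,-0.022,-0.01],"twist":0},{"delta_pos":[-0.105,-0.033,-0.015],"twist":0},{"delta_pos":[-0.14,-0.044,-0.02],"twist":0},{"delta_pos":[-0.165,-0.0525,-0.023],"twist":0}])

```text
t: 1.12
position: [375.1, 399.6, 255.0]
ee_rot: [0.22, 0.975, 0.0, 0.001]
contact_force: [-0.8, 0.5, -1.0]
opening: 85.1
finger_force: 0.0
```

Request:
play_rows(series=[{"delta_pos":[-0.035,-0.011,-0.005],"twist":0},{"delta_pos":[-0.07,-0.022,-0.01],"twist":0},{"delta_pos":[-0.105,-0.033,-0.015],"twist":0},{"delta_pos":[-0.14,-0.044,-0.02],"twist":0},{"delta_pos":[-0.165,-0.0525,-0.023],"twist":0}])

```text
t: 1.53
position: [502.0, 281.1, 278.0]
ee_rot: [0.22, 0.975, 0.0, 0.001]
contact_force: [1.0, 0.4, -0.5]
opening: 85.2
finger_force: 0.0
```

Request:
play_rows(series=[{"delta_pos":[-0.035,-0.011,-0.005],"twist":0},{"delta_pos":[-0.07,-0.022,-0.01],"twist":0},{"delta_pos":[-0.105,-0.033,-0.015],"twist":0},{"delta_pos":[-0.14,-0.044,-0.02],"twist":0},{"delta_pos":[-0.165,-0.0525,-0.023],"twist":0}])

```text
t: 1.95
position: [628.6, 162.6, 300.6]
ee_rot: [0.22, 0.975, -0.0, 0.001]
contact_force: [0.6, -0.2, 0.3]
opening: 85.4
finger_force: 0.0
```

Request:
play_rows(series=[{"delta_pos":[0,0,0],"twist":0.12},{"delta_pos":[0,0,0],"twist":0.24},{"delta_pos":[0,0,0],"twist":0.36},{"delta_pos":[0,0,0],"twist":0.48},{"delta_pos":[0,0,0],"twist":0.565}])

```text
t: 2.37
position: [626.3, 165.0, 300.2]
ee_rot: [0.485, 0.874, -0.0, -0.0]
contact_force: [0.2, -0.1, 0.3]
opening: 85.5
finger_force: 0.0
```

Request:
play_rows(series=[{"delta_pos":[0,0,0],"twist":0.12},{"delta_pos":[0,0,0],"twist":0.24},{"delta_pos":[0,0,0],"twist":0.36},{"delta_pos":[0,0,0],"twist":0.48},{"delta_pos":[0,0,0],"twist":0.565}])

```text
t: 2.78
position: [626.2, 165.2, 300.2]
ee_rot: [0.71, 0.704, -0.0, -0.0]
contact_force: [0.5, -0.1, 0.2]
opening: 85.5
finger_force: 0.0
```

```bash
cat > bar.py <<'E'
from h import *
def look(n,pic=None):
    c=capture("wrist")
    if pic: save(c,pic)
    s=env.observe();M=R.from_quat(s["ee_rot"]).as_matrix()
    print("t",s["t"],"tcp",np.round(s["position"],1),"y-angle",np.arctan2(M[1,1],M[0,1]).round(4),"j6",s["joints"][5].round(3))
    return c
if __name__=="__main__":
    import sys
    c=look("wrist",sys.argv[1])
    print(ray(c,(280,210))[0].round())
    for q,z in dict(knob_grip=175,blue_bay=30,load_point=30,carousel_base=0).items():
        for r in spot_point(q,"wrist")[:2]: print(q,np.round(r["position"],1),round(r["confidence"],2),atz(c,r["position"],z).round(1))
E
python3 bar.py w1
```

```text
t 2.8333 tcp [626.2 165.2 300.3] y-angle -0.0088 j6 0.159
[626. 240. 443.]
knob_grip [282.9 196.9] 0.97 [629.4 171.1 175. ]
load_point [209.4 198.7] 0.61 [528.4 131.6  30. ]
carousel_base [280.9 167.2] 0.97 [628.8 170.3   0. ]
```

View pics/w1.png

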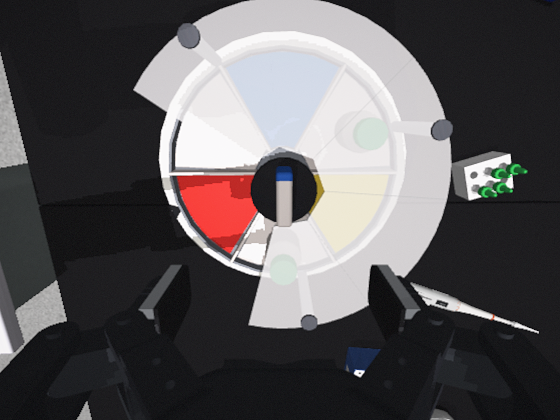

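The wrist view shows the bar with its ends at about px (285,168) and (284,227), blue end towards the blue bay. The arrow is near (173,212), and the knob axis is at about (629,170).

```bash
python3 - <<'E'
from h import *
c=capture("wrist"); f=c["frame"].astype(int)
# bar top ends (z=188)
a,b=atz(c,(285,168),188),atz(c,(284,227),188); print("bar",a,b,np.degrees(np.arctan2(*(a-b)[1::-1])))
ax=np.array([629,170.7])
for z,n,p in((52,"wallL",(226,72)),(52,"wallR",(345,68)),(52,"redtopwall",(176,173.5)),(20,"arrow",(175,212)),(144,"winA",(134,90)),(144,"winB",(249,325))):
    d=atz(c,p,z)[:2]-ax; print(n,np.hypot(*d).round(),np.degrees(np.arctan2(d[1],d[0])).round(1))
g=f[195:230,160:190].sum(2)
cv2.imwrite("pics/w1c.png",cv2.resize(c["frame"][150:270,130:330,::-1],None,fx=4,fy=4,interpolation=2))
t=cv2.imread("pics/top0.png")
E
```

```text
bar [630.86098503 199.44810147 188.        ] [630.30261214 146.85741163 188.        ] 89.39169445678995
wallL 137.0 118.6
wallR 145.0 59.2
redtopwall 136.0 -179.9
arrow 166.0 -157.9
winA 164.0 145.5
winB 165.0 -103.2
```

View pics/w1c.png

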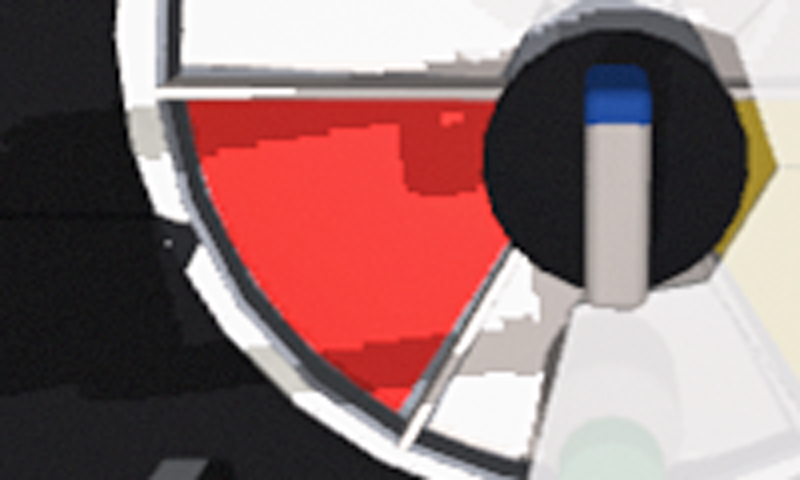

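Request:
play_rows(series=[{"delta_pos":[0.006,0.003,0.035],"twist":0},{"delta_pos":[0.006,0.003,0.07],"twist":0},{"delta_pos":[0.006,0.003,0.105],"twist":0},{"delta_pos":[0.006,0.003,0.13],"twist":0},{"delta_pos":[0.006,0.003,0.142],"twist":0}])

```text
t: 3.5
position: [626.7, 170.8, 153.9]
ee_rot: [0.707, 0.707, -0.003, -0.002]
contact_force: [-0.6, 0.0, -0.2]
opening: 85.2
finger_force: 0.0
```

Request:
play_rows(series=[{"delta_pos":[0,0,0],"twist":0},{"delta_pos":[0,0,0],"twist":0},{"delta_pos":[0,0,0],"twist":0},{"delta_pos":[0,0,0],"twist":0},{"delta_pos":[0,0,0],"twist":0}], jaw=0.006, grip_force=50)

```text
t: 3.92
position: [630.1, 171.3, 160.1]
ee_rot: [0.708, 0.706, 0.001, 0.001]
contact_force: [-0.0, 0.8, 0.1]
opening: 25.3
finger_force: 0.0
```

Request:
play_rows(series=[{"delta_pos":[0,0,0],"twist":0},{"delta_pos":[0,0,0],"twist":0},{"delta_pos":[0,0,0],"twist":0},{"delta_pos":[0,0,0],"twist":0},{"delta_pos":[0,0,0],"twist":0}])

```text
t: 4.33
position: [630.4, 171.3, 159.9]
ee_rot: [0.708, 0.706, 0.001, 0.001]
contact_force: [1.4, -0.7, 5.5]
opening: 13.2
finger_force: 53.1
```

Request:
play_rows(series=[{"delta_pos":[0,0,0],"twist":-0.05},{"delta_pos":[0,0,0],"twist":-0.13},{"delta_pos":[0,0,0],"twist":-0.22},{"delta_pos":[0,0,0],"twist":-0.31},{"delta_pos":[0,0,0],"twist":-0.4}])

```text
t: 4.75
position: [630.2, 171.3, 159.9]
ee_rot: [0.552, 0.834, 0.001, 0.001]
contact_force: [1.2, -0.9, 6.1]
opening: 13.0
finger_force: 53.1
```

Request:
play_rows(series=[{"delta_pos":[0,0,0],"twist":-0.09},{"delta_pos":[0,0,0],"twist":-0.18},{"delta_pos":[0,0,0],"twist":-0.27},{"delta_pos":[0,0,0],"twist":-0.36},{"delta_pos":[0,0,0],"twist":-0.45}])

```text
t: 5.17
position: [630.0, 171.1, 159.9]
ee_rot: [0.352, 0.936, 0.001, 0.001]
contact_force: [0.8, 0.0, 5.5]
opening: 13.0
finger_force: 53.2
```

Request:
play_rows(series=[{"delta_pos":[0,0,0],"twist":-0.09},{"delta_pos":[0,0,0],"twist":-0.18},{"delta_pos":[0,0,0],"twist":-0.27},{"delta_pos":[0,0,0],"twist":-0.36},{"delta_pos":[0,0,0],"twist":-0.45}])

```text
t: 5.58
position: [629.8, 170.9, 159.9]
ee_rot: [0.134, 0.991, 0.0, 0.001]
contact_force: [0.6, -0.8, 7.1]
opening: 13.0
finger_force: 53.2
```

Request:
play_rows(series=[{"delta_pos":[0,0,0],"twist":-0.09},{"delta_pos":[0,0,0],"twist":-0.18},{"delta_pos":[0,0,0],"twist":-0.26},{"delta_pos":[0,0,0],"twist":-0.32},{"delta_pos":[0,0,0],"twist":-0.37}])

```text
t: 6.0
position: [629.8, 170.6, 159.9]
ee_rot: [-0.05, 0.999, -0.0, 0.001]
contact_force: [-0.5, -1.3, 7.5]
opening: 13.0
finger_force: 53.2
```

Request:
play_rows(series=[{"delta_pos":[0,0,0],"twist":-0.06},{"delta_pos":[0,0,0],"twist":-0.12},{"delta_pos":[0,0,0],"twist":-0.18},{"delta_pos":[0,0,0],"twist":-0.23},{"delta_pos":[0,0,0],"twist":-0.27}])

```text
t: 6.42
position: [629.8, 170.5, 159.9]
ee_rot: [-0.183, 0.983, -0.001, 0.001]
contact_force: [1.0, -2.9, 6.6]
opening: 12.9
finger_force: 53.2
```

```bash
cat > chk.py <<'E'
from h import *
import sys
c=capture("top"); f=c["frame"].astype(int)
s=env.observe();M=R.from_quat(s["ee_rot"]).as_matrix();print(np.round(s["position"],1),"yang",np.arctan2(M[1,1],M[0,1]))
ax=np.array([629.2,170.8])
for cam in("top","scene","wrist"):
    if cam!="top": c=capture(cam)
    save(c,sys.argv[1]+cam)
    for q in("blue_bay","load_point"):
        for r in spot_point(q,cam)[:1]:
            p=atz(c,r["position"],30)[:2]; d=p-ax; print(cam,q,round(r["confidence"],2),p.round(1),np.hypot(*d).round(),np.degrees(np.arctan2(d[1],d[0])).round(1))
E
python3 chk.py k
```

```text
[629.8 170.5 159.9] yang 1.9413914316134613
top blue_bay 0.68 [535.9 127.2] 103.0 -155.0
top load_point 0.83 [534.9 123.9] 105.0 -153.6
scene blue_bay 0.61 [528.2 118.8] 114.0 -152.8
scene load_point 0.74 [526.  134.8] 109.0 -160.8
wrist blue_bay 0.62 [534.8 132.1] 102.0 -157.7
wrist load_point 0.84 [532.4 133.7] 104.0 -159.0
```

Request:
play_rows(series=[{"delta_pos":[0,0,0],"twist":0},{"delta_pos":[0,0,0],"twist":0},{"delta_pos":[0,0,0],"twist":0},{"delta_pos":[0,0,0],"twist":0},{"delta_pos":[0,0,0],"twist":0}], jaw=0.0854)

```text
t: 7.28
position: [628.9, 171.3, 157.8]
ee_rot: [-0.183, 0.983, 0.0, -0.0]
contact_force: [-0.6, -0.2, 0.8]
opening: 73.0
finger_force: 0.0
```

Request:
play_rows(series=[{"delta_pos":[0,0,-0.02],"twist":0},{"delta_pos":[0,0,-0.055],"twist":0},{"delta_pos":[0,0,-0.09],"twist":0},{"delta_pos":[0,0,-0.125],"twist":0},{"delta_pos":[0,0,-0.14],"twist":0}])

```text
t: 7.7
position: [630.7, 171.6, 303.7]
ee_rot: [-0.183, 0.983, -0.0, 0.004]
contact_force: [0.6, -0.4, -0.5]
opening: 85.2
finger_force: 0.0
```

```bash
python3 chk.py r; python3 -c "
from h import *
c=capture('top')
for r in spot_point('amber_mid','top')[:2]:print(r['confidence'],atz(c,r['position'],49))
"
```

```text
[631.6 171.7 305.4] yang 1.938182066267047
top blue_bay 0.84 [530.1 125.5] 109.0 -155.4
top load_point 0.58 [542.8 126.5] 97.0 -152.9
scene blue_bay 0.9 [540.9 124.6] 100.0 -152.4
scene load_point 0.79 [523.1 140.4] 110.0 -164.0
wrist blue_bay 0.59 [536.2 133.6] 100.0 -158.2
wrist load_point 0.67 [528.8 133.5] 107.0 -159.6
0.83 [ 565.29840619 -397.05553058   49.        ]
```

View pics/rwrist.png

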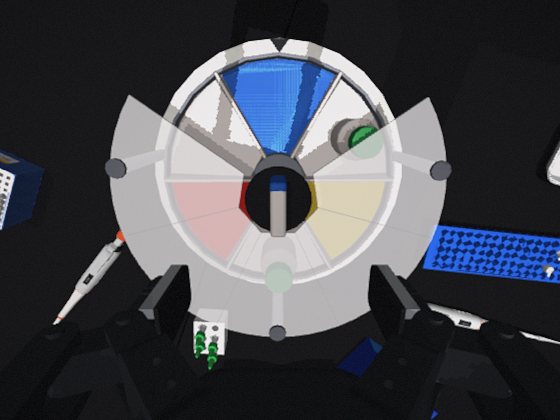

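The wrist view shows the blue bay centred in the window: arrow at px (278,45), blue wedge symmetric about column 278. Moving on to the amber bottle.

Request:
play_rows(series=[{"delta_pos":[0,0,0],"twist":0.11},{"delta_pos":[0,0,0],"twist":0.22},{"delta_pos":[0,0,0],"twist":0.33},{"delta_pos":[0,0,0],"twist":0.44},{"delta_pos":[0,0,0],"twist":0.44}])

```text
t: 8.67
position: [629.1, 171.1, 297.9]
ee_rot: [0.037, 0.999, -0.0, -0.0]
contact_force: [0.6, -0.3, -0.1]
opening: 85.3
finger_force: 0.0
```

Request:
play_rows(series=[{"delta_pos":[0.002,-0.037,0],"twist":0},{"delta_pos":[0.004,-0.075,0],"twist":0},{"delta_pos":[0.006,-0.113,0],"twist":0},{"delta_pos":[0.008,-0.151,0],"twist":0},{"delta_pos":[0.01,-0.189,0],"twist":0}])

```text
t: 9.08
position: [604.9, -18.1, 298.1]
ee_rot: [0.034, 0.999, 0.0, -0.0]
contact_force: [0.8, -0.2, 0.2]
opening: 85.7
finger_force: 0.0
```

Request:
play_rows(series=[{"delta_pos":[0.002,-0.037,0],"twist":0},{"delta_pos":[0.004,-0.075,0],"twist":0},{"delta_pos":[0.006,-0.113,0],"twist":0},{"delta_pos":[0.008,-0.151,0],"twist":0},{"delta_pos":[0.01,-0.189,0],"twist":0}])

```text
t: 9.5
position: [581.1, -206.1, 298.2]
ee_rot: [0.035, 0.999, 0.0, 0.0]
contact_force: [0.3, 0.4, -0.0]
opening: 85.6
finger_force: 0.0
```

Request:
play_rows(series=[{"delta_pos":[0.002,-0.037,0],"twist":0},{"delta_pos":[0.004,-0.075,0],"twist":0},{"delta_pos":[0.006,-0.113,0],"twist":0},{"delta_pos":[0.008,-0.151,0],"twist":0},{"delta_pos":[0.01,-0.189,0],"twist":0}])

```text
t: 9.92
position: [557.4, -393.9, 298.1]
ee_rot: [0.035, 0.999, 0.0, -0.0]
contact_force: [0.8, 0.1, -0.6]
opening: 85.3
finger_force: 0.0
```

Request:
play_rows(series=[{"delta_pos":[0,0,0],"twist":0},{"delta_pos":[0,0,0],"twist":0},{"delta_pos":[0,0,0],"twist":0}])

```text
t: 10.17
position: [557.9, -391.9, 297.7]
ee_rot: [0.036, 0.999, 0.001, -0.0]
contact_force: [-0.0, 0.5, 0.4]
opening: 85.6
finger_force: 0.0
```

```bash
cat > am.py <<'E'
from bar import *
c=look("wrist","am"); f=c["frame"]
for r in spot_point("amber_mid","wrist")[:2]: print("mid",r["position"],round(r["confidence"],2),atz(c,r["position"],49).round(1))
for r in spot_point("green_mid","wrist")[:1]: print("green",atz(c,r["position"],46).round(1))
for r in trace("amber_mid","wrist")[:1]:
    m=r["region"]; hsv=cv2.cvtColor(f,cv2.COLOR_RGB2HSV)
    cap=(m&(hsv[:,:,0]>95)&(hsv[:,:,0]<135)&(hsv[:,:,1]>90)&(hsv[:,:,2]>60)).astype(np.uint8)
    k=max(cv2.findContours(cap,0,1)[0],key=cv2.contourArea); e=cv2.minEnclosingCircle(k); print("cap",e,cv2.contourArea(k),m.sum(),atz(c,e[0],98).round(1),atz(c,e[0],90).round(1))
E
python3 am.py
```

```text
t 10.2167 tcp [ 558.1 -391.2  298.1] y-angle 1.4999 j6 -2.214
mid [277.8, 173.6] 0.81 [ 552.6 -392.6   49. ]
green [ 454.5 -253.7   46. ]
cap ((276.70001220703125, 180.5), 17.808521270751953) 881.5 1901 [ 551.6 -393.7   98. ] [ 553.3 -393.9   90. ]
```

View pics/am.png

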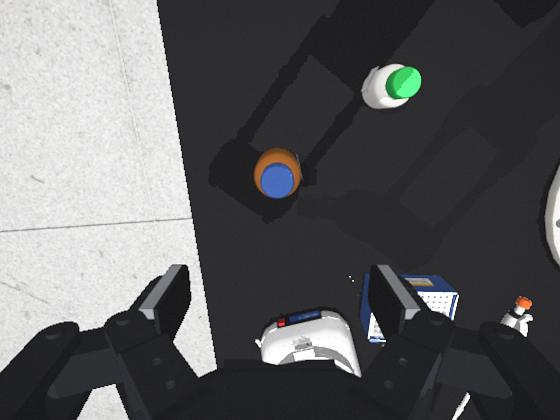

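The wrist view shows the amber bottle between the fingers (cap px 277,180). The green bottle is off at (400,85), out of the fingers' way. Descending.

Request:
play_rows(series=[{"delta_pos":[0.005,-0.002,0.03],"twist":0},{"delta_pos":[0.005,-0.002,0.06],"twist":0},{"delta_pos":[0.005,-0.002,0.09],"twist":0},{"delta_pos":[0.005,-0.002,0.12],"twist":0},{"delta_pos":[0.005,-0.002,0.145],"twist":0}])

```text
t: 10.78
position: [552.7, -392.0, 151.7]
ee_rot: [0.035, 0.999, 0.0, -0.0]
contact_force: [0.1, 0.3, -0.5]
opening: 85.1
finger_force: 0.0
```

```bash
python3 am.py
```

```text
t 10.8333 tcp [ 550.4 -390.   146.2] y-angle 1.5 j6 -2.22
mid [279.2, 211.5] 0.83 [ 553.4 -391.7   49. ]
green [ 455.4 -250.3   46. ]
cap ((276.2789306640625, 227.2646026611328), 29.64306640625) 2516.5 5018 [ 549.4 -393.4   98. ] [ 552.3 -393.7   90. ]
```

Request:
play_rows(series=[{"delta_pos":[0,0,0.03],"twist":0},{"delta_pos":[0,0,0.06],"twist":0},{"delta_pos":[0,0,0.085],"twist":0},{"delta_pos":[0,0,0.105],"twist":0},{"delta_pos":[0,0,0.118],"twist":0}])

```text
t: 11.4
position: [553.9, -394.1, 35.9]
ee_rot: [0.036, 0.999, -0.001, 0.001]
contact_force: [-1.0, 0.6, 0.3]
opening: 85.4
finger_force: 0.0
```

Request:
play_rows(series=[{"delta_pos":[0,0,0],"twist":0},{"delta_pos":[0,0,0],"twist":0},{"delta_pos":[0,0,0],"twist":0}])

```text
t: 11.65
position: [554.6, -395.0, 38.0]
ee_rot: [0.036, 0.999, -0.002, 0.002]
contact_force: [-0.3, 0.0, 0.3]
opening: 85.6
finger_force: 0.0
```

Request:
play_rows(series=[{"delta_pos":[0,0,0],"twist":0},{"delta_pos":[0,0,0],"twist":0},{"delta_pos":[0,0,0],"twist":0},{"delta_pos":[0,0,0],"twist":0},{"delta_pos":[0,0,0],"twist":0}], jaw=0.05, grip_force=35)

```text
t: 12.07
position: [553.7, -394.3, 37.2]
ee_rot: [0.036, 0.999, -0.001, 0.001]
contact_force: [-0.7, 0.5, 5.7]
opening: 56.7
finger_force: 37.9
```

Request:
play_rows(series=[{"delta_pos":[0,0,0],"twist":0},{"delta_pos":[0,0,0],"twist":0},{"delta_pos":[0,0,0],"twist":0}])

```text
t: 12.32
position: [553.7, -394.3, 37.2]
ee_rot: [0.036, 0.999, -0.001, 0.001]
contact_force: [-0.7, 0.7, 6.7]
opening: 56.6
finger_force: 37.9
```

Request:
play_rows(series=[{"delta_pos":[0,0,0],"twist":0},{"delta_pos":[0,0,0],"twist":0},{"delta_pos":[0,0,0],"twist":0},{"delta_pos":[0,0,0.003],"twist":0},{"delta_pos":[0,0,0.006],"twist":0}], jaw=0.075)

```text
t: 12.73
position: [552.9, -393.8, 29.0]
ee_rot: [0.036, 0.999, 0.0, 0.0]
contact_force: [0.8, 0.1, 0.6]
opening: 75.1
finger_force: 0.0
```

Request:
play_rows(series=[{"delta_pos":[0,0,0],"twist":0},{"delta_pos":[0,0,0],"twist":0},{"delta_pos":[0,0,0],"twist":0},{"delta_pos":[0,0,0],"twist":0},{"delta_pos":[0,0,0],"twist":0}], jaw=0.05, grip_force=40)

```text
t: 13.15
position: [552.7, -393.6, 28.9]
ee_rot: [0.036, 0.999, 0.0, -0.0]
contact_force: [0.6, -0.4, -1.8]
opening: 56.8
finger_force: 43.6
```

Request:
play_rows(series=[{"delta_pos":[0,0,0],"twist":0},{"delta_pos":[0,0,0],"twist":0},{"delta_pos":[0,0,-0.004],"twist":0},{"delta_pos":[0,0,-0.009],"twist":0},{"delta_pos":[0,0,-0.015],"twist":0}])

```text
t: 13.57
position: [552.8, -393.7, 44.6]
ee_rot: [0.036, 0.999, 0.0, -0.0]
contact_force: [0.4, 0.1, -1.9]
opening: 57.0
finger_force: 43.5
```

```bash
python3 - <<'E'
from bar import *
c=look("wrist","grip")
s=env.observe();print(s["opening"],s["finger_force"],s["contact_force"])
E
```

```text
t 13.6167 tcp [ 553.6 -394.4   46.3] y-angle 1.498 j6 -2.219
56.85535462364518 43.512167943263194 [ 1.34277912 -0.36714225 -1.39966786]
```

View pics/grip.png

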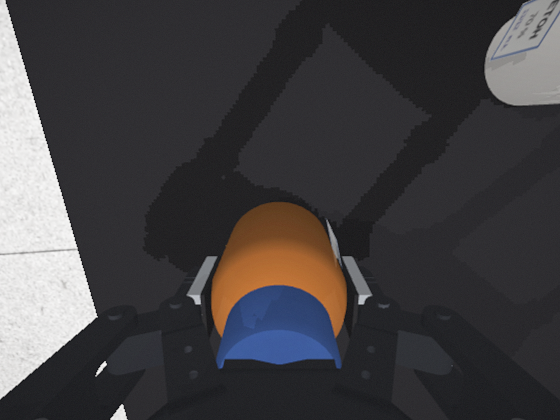

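Opening reads the same at both heights, so that's a firm grip on the body, and the wrist force shows about 1.9 N of weight. The picture shows the bottle upright between the pads at px (280,280), green bottle untouched at (530,55). Lifting and carrying it over.

Request:
play_rows(series=[{"delta_pos":[0,0,-0.025],"twist":0},{"delta_pos":[0,0,-0.06],"twist":0},{"delta_pos":[0,0,-0.095],"twist":0},{"delta_pos":[0,0,-0.13],"twist":0},{"delta_pos":[0,0,-0.155],"twist":0}])

```text
t: 14.03
position: [553.7, -394.4, 203.7]
ee_rot: [0.036, 0.999, -0.002, 0.002]
contact_force: [0.9, -1.3, -2.2]
opening: 56.8
finger_force: 43.8
```

Request:
play_rows(series=[{"delta_pos":[0.003,0.02,0],"twist":0},{"delta_pos":[0.006,0.046,0],"twist":0},{"delta_pos":[0.009,0.074,0],"twist":0},{"delta_pos":[0.012,0.102,0],"twist":0},{"delta_pos":[0.0147,0.131,0],"twist":0}])

```text
t: 14.45
position: [547.4, -261.1, 200.0]
ee_rot: [0.037, 0.999, -0.0, 0.0]
contact_force: [-0.1, -0.5, -2.1]
opening: 57.1
finger_force: 43.7
```

Request:
play_rows(series=[{"delta_pos":[0.003,0.026,0],"twist":0},{"delta_pos":[0.006,0.052,0],"twist":0},{"delta_pos":[0.009,0.078,0],"twist":0},{"delta_pos":[0.012,0.104,0],"twist":0},{"delta_pos":[0.0147,0.131,0],"twist":0}])

```text
t: 14.87
position: [542.4, -129.2, 200.0]
ee_rot: [0.037, 0.999, -0.0, 0.001]
contact_force: [0.3, 0.4, -1.8]
opening: 56.7
finger_force: 43.7
```

Request:
play_rows(series=[{"delta_pos":[0.003,0.026,0],"twist":0},{"delta_pos":[0.006,0.052,0],"twist":0},{"delta_pos":[0.009,0.078,0],"twist":0},{"delta_pos":[0.012,0.104,0],"twist":0},{"delta_pos":[0.0147,0.131,0],"twist":0}])

```text
t: 15.28
position: [537.3, 2.5, 200.1]
ee_rot: [0.036, 0.999, -0.0, 0.001]
contact_force: [0.7, -0.1, -1.9]
opening: 56.7
finger_force: 43.7
```

Request:
play_rows(series=[{"delta_pos":[0.003,0.03,0],"twist":0},{"delta_pos":[0.006,0.06,0],"twist":0},{"delta_pos":[0.009,0.088,0],"twist":0},{"delta_pos":[0.012,0.112,0],"twist":0},{"delta_pos":[0.0147,0.13,0],"twist":0}])

```text
t: 15.7
position: [532.0, 134.4, 200.0]
ee_rot: [0.036, 0.999, 0.001, 0.001]
contact_force: [0.1, -0.6, -1.8]
opening: 56.8
finger_force: 43.8
```

Request:
play_rows(series=[{"delta_pos":[0,0,0],"twist":0},{"delta_pos":[0,0,0],"twist":0},{"delta_pos":[0,0,0],"twist":0}])

```text
t: 15.95
position: [532.3, 131.6, 199.7]
ee_rot: [0.036, 0.999, -0.0, 0.0]
contact_force: [-0.5, 0.0, -2.5]
opening: 56.9
finger_force: 43.8
```

```bash
python3 chk.py p; python3 - <<'E'
from h import *
c=capture("wrist")
for r in spot_point("amber_mid","wrist")[:1]:
    s=env.observe(); print(s["opening"],r["confidence"],atz(c,r["position"],s["position"][2]+20))
E
```

```text
[532.4 131.3 199.6] yang 1.4974989554683187
top blue_bay 0.93 [529.9 130.6] 107.0 -157.9
top load_point 0.59 [537.5 131.1] 100.0 -156.6
scene blue_bay 0.97 [539.1 125.7] 101.0 -153.4
scene load_point 0.66 [520.8 131.4] 115.0 -160.0
wrist blue_bay 0.61 [533.3 131.2] 104.0 -157.5
wrist load_point 0.58 [530.9 131.4] 106.0 -158.2
56.69613302218597 0.82 [534.34560417 131.12595498 219.29364729]
```

View pics/pwrist.png

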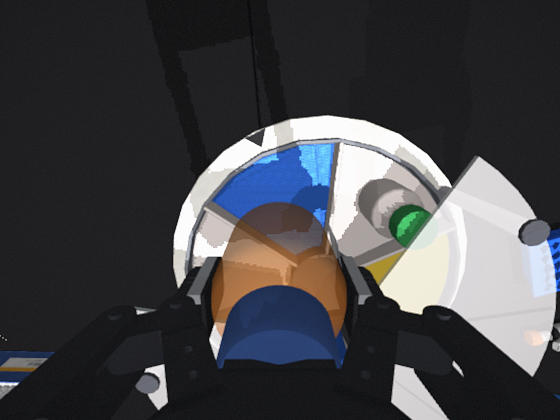

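The wrist view shows the bottle hanging over the blue bay, with the clipped neighbour (cap px 408,225) clear of the fingers. Lowering it slowly.

Request:
play_rows(series=[{"delta_pos":[0,0,0.025],"twist":0},{"delta_pos":[0,0,0.055],"twist":0},{"delta_pos":[0,0,0.085],"twist":0},{"delta_pos":[0,0,0.108],"twist":0},{"delta_pos":[0,0,0.12],"twist":0}])

```text
t: 16.92
position: [530.2, 131.9, 76.3]
ee_rot: [0.036, 0.999, -0.0, -0.002]
contact_force: [-0.0, 0.5, -1.4]
opening: 56.7
finger_force: 43.7
```

Request:
play_rows(series=[{"delta_pos":[0,0,0.005],"twist":0},{"delta_pos":[0,0,0.009],"twist":0},{"delta_pos":[0,0,0.013],"twist":0},{"delta_pos":[0,0,0.015],"twist":0},{"delta_pos":[0,0,0.015],"twist":0}])

```text
t: 17.33
position: [532.7, 132.2, 64.8]
ee_rot: [0.036, 0.999, 0.0, 0.001]
contact_force: [0.2, 0.6, -1.8]
opening: 56.7
finger_force: 43.7
```

Request:
play_rows(series=[{"delta_pos":[0,0,0],"twist":0},{"delta_pos":[0,0,0.001],"twist":0},{"delta_pos":[0,0,0.002],"twist":0},{"delta_pos":[0,0,0.003],"twist":0},{"delta_pos":[0,0,0.003],"twist":0}])

```text
t: 17.75
position: [532.2, 132.1, 61.3]
ee_rot: [0.036, 0.999, 0.0, -0.0]
contact_force: [0.4, 0.2, -1.8]
opening: 56.7
finger_force: 43.7
```

Request:
play_rows(series=[{"delta_pos":[0,0,0.0005],"twist":0},{"delta_pos":[0,0,0.001],"twist":0},{"delta_pos":[0,0,0.0015],"twist":0},{"delta_pos":[0,0,0.002],"twist":0},{"delta_pos":[0,0,0.002],"twist":0}])

```text
t: 18.17
position: [532.2, 132.1, 59.2]
ee_rot: [0.036, 0.999, 0.0, -0.0]
contact_force: [0.6, 0.1, -2.4]
opening: 57.1
finger_force: 43.7
```

Request:
play_rows(series=[{"delta_pos":[0,0,0.0005],"twist":0},{"delta_pos":[0,0,0.001],"twist":0},{"delta_pos":[0,0,0.001],"twist":0}])

```text
t: 18.42
position: [532.4, 132.1, 58.8]
ee_rot: [0.036, 0.999, 0.0, 0.0]
contact_force: [-1.0, -0.4, 2.2]
opening: 56.7
finger_force: 44.2
```

Force flipped from −2.4 to +2.2 N, so the bottle is on the floor. Releasing and rising.

Request:
play_rows(series=[{"delta_pos":[0,0,0],"twist":0},{"delta_pos":[0,0,0],"twist":0},{"delta_pos":[0,0,0],"twist":0},{"delta_pos":[0,0,0],"twist":0},{"delta_pos":[0,0,0],"twist":0}], jaw=0.0854)

```text
t: 18.83
position: [532.4, 132.1, 58.3]
ee_rot: [0.036, 0.999, 0.0, 0.0]
contact_force: [0.7, 1.3, 0.0]
opening: 85.7
finger_force: 0.0
```

Request:
play_rows(series=[{"delta_pos":[0,0,-0.005],"twist":0},{"delta_pos":[0,0,-0.02],"twist":0},{"delta_pos":[0,0,-0.045],"twist":0},{"delta_pos":[0,0,-0.075],"twist":0},{"delta_pos":[0,0,-0.11],"twist":0}])

```text
t: 19.25
position: [531.1, 132.0, 168.5]
ee_rot: [0.036, 0.999, -0.0, -0.002]
contact_force: [0.8, 1.4, -1.2]
opening: 85.5
finger_force: 0.0
```

Request:
play_rows(series=[{"delta_pos":[0,0,-0.035],"twist":0},{"delta_pos":[0,0,-0.07],"twist":0},{"delta_pos":[0,0,-0.1],"twist":0},{"delta_pos":[0,0,-0.12],"twist":0},{"delta_pos":[0,0,-0.12],"twist":0}])

```text
t: 19.67
position: [534.7, 132.4, 294.1]
ee_rot: [0.036, 0.999, 0.001, 0.005]
contact_force: [0.1, 0.3, 0.2]
opening: 85.3
finger_force: 0.0
```

Request:
play_rows(series=[{"delta_pos":[0,0,0],"twist":0},{"delta_pos":[0,0,0],"twist":0},{"delta_pos":[0,0,0],"twist":0}])

```text
t: 19.92
position: [531.3, 132.0, 286.7]
ee_rot: [0.036, 0.999, -0.0, -0.002]
contact_force: [-0.4, -1.1, 0.2]
opening: 85.7
finger_force: 0.0
```

```bash
python3 chk.py e; python3 - <<'E'
from h import *
for cam in("wrist","scene","top"):
    c=capture(cam)
    for r in spot_point("amber_mid",cam)[:1]: print(cam,r["confidence"],atz(c,r["position"],79))
E
```

```text
[531.4 132.  286.6] yang 1.4979721874925458
top blue_bay 0.56 [528.9 135.4] 106.0 -160.6
top load_point 0.84 [529.9 129.1] 108.0 -157.2
scene blue_bay 0.78 [532.4 125. ] 107.0 -154.7
scene load_point 0.75 [525.  131.3] 111.0 -159.2
wrist 0.7 [534.52293247 132.62149809  79.        ]
scene 0.82 [531.87290766 128.37574614  79.        ]
```

View pics/ewrist.png

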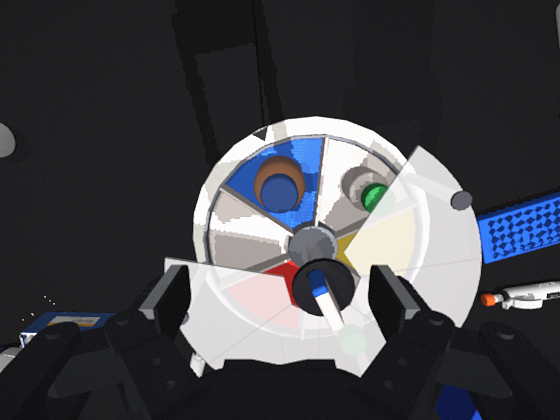

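The wrist view shows the amber bottle upright in the middle of the blue bay (cap px 279,192), with the bay still facing the arrow (260,132) and the robot clear.

```bash
python3 -c "
from h import *
print(order.job_done())"
```

```text
the job is handed in; nothing more can be done
None
```

The job is handed in after about 20 s of robot time: the last pictures show the blue bay centred at the arrow, the amber bottle upright in it and the robot clear, and I left the green-capped bottle alone; no verdict was returned.

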